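# Line up the packed lunch at the corner guide

### The job

Push the brown lunch box along the table into the corner of the wooden guide, so that one long side lies flat against the long rail and one end is up against the short rail; push the round foil dish with the grey lid along the table until it touches the long rail too, beside the box. Only push with the fingers: do not pick up, lift or tip either of them, leave the bottle, cup, chopsticks and small open pan where they are, and finish with the hand clear of everything.

Things in the scene. Friction and masses are not known exactly. Their poses are not given: they have to be found in the camera images.
- guide: Fixed L-shaped wooden guide, rails 35 mm high, 22 mm thick. Origin: inner corner at table level. Long rail: inner face is the plane x = 0 of this frame, running 520 mm from the corner along -y. Short rail: inner face is the plane y = 0, running 150 mm along -x (towards the robot). Open area: negative x and y. x points away from the robot, within -0.05 to 0.15 rad of world x.
- lunchbox: Closed brown card lunch box, flat lid, loose, 0.3 to 0.55 kg, 105 mm (its x) by 150 mm (its y, the long sides) by 50 mm high, straight walls. Origin: centre of the underside. Starts in the guide's open area, up to 0.3 rad askew to it. Home in the corner its origin is at about (-52.5, -75) mm in the guide's frame, its y parallel to the guide's y.
- dish: Round foil dish closed with a flat grey card lid, loose, about 0.15 to 0.3 kg, 120 mm across the rim, 96 mm across the foot, 30 mm high; the rim is the top 5 mm. Origin: centre of the underside. Starts in the open area to the right (-y of the guide) of the lunch box. Against the long rail, its origin is at about x = -60 mm in the guide's frame.
- bottle: Bystander: upright clear water bottle with a red cap, 62 mm across, 190 mm high, loose. Origin: centre of the underside. Left of the short rail.
- cup: Bystander: white plastic cup, 74 mm across, 85 mm high, loose. Origin: centre of the underside. To the right of the dish.
- chopsticks: Bystander: pair of wooden chopsticks in a paper sleeve, 210 mm long (its y), 9 mm high, loose, beyond the long rail. Origin: the underside of one stick, half-way along.
- pan: Bystander: small open foil pan without lid, 88 mm across, 22 mm high, loose, left of the short rail. Origin: centre of the underside.

How it is judged:
By the outcome, as a careful person would: the job done as asked, in the order asked, and still so for the second after the job is handed in, with the robot touching nothing.
It also fails if it takes over 64 s, if anything falls off the work surface, if the arm or the gripper's body presses on something with over 40 N, if the wrist force passes 120 N, or if a joint passes its speed limit or range.

### The arm

A 6-joint arm with a two-finger parallel gripper is mounted at the origin on the work surface. World frame = base frame: x ahead of the robot, y to its left, z up, the work surface at z = 0. Lengths are in mm, angles in rad, forces in N, time in s.
With the tool pointing down it reaches from about 350 to 975 mm from the base axis. Payload 7.1 kg.
Tool frame: the origin (TCP) lies between the finger pads; the fingertips stand 19 mm ahead of it and the grasp point (between the pads) is the TCP; z points along the fingers, y is the line along which they close (so a half turn about z gives the same grasp; the last joint's range is limited). The gripper opens to 88 mm and grips with 3 to 60 N. Pads are 20 mm wide; open, the fingers measure 115 mm over their backs; the gripper's body (75 mm by 178 mm) begins 61 mm behind the grasp point.
Start: joints at [-1.138, 0.423, 1.63, -0, 1.089, -0.019], TCP at [272.88, -562.264, 241.675] pointing down, gripper open.
Joint ranges: [-3, 3], [-0.9, 2.11], [0.09, 2.58], [-1.31, 4.45], [0.11, 2.69], [-2.54, 2.54]. Speed limits (rad/s): [2.39, 2.39, 3.01, 3.14, 3.14, 3.14].

### API

Orientations are given as a rotation vector (axis times angle).
In Python, from workcell import ctrl gives the robot as it stands.
- The arm moves only by the tool arm_command, never from a script. Its argument "series" is a list of rows, each an object with "linear": the shift along the tool's x, y, z in m, a list of three; "turn": the turn about the tool's z in rad. A call has 1 to 10 rows; each row shifts and turns the commanded pose from where the row before left it, along the tool's axes as they then stand; what a row does not reach is not made up. A row lasts 1/10 s, in which the tool goes at most 50 mm and 8.59 degrees, less where a joint would pass 70% of its speed; a pose out of reach is approached as far as the arm can. A call with a gripper value outside its range is refused whole. "jaw" is the opening, from -1 (shut) to 1 (fully open), set as the call begins (left out, the last holds). The fingers move at their own pace and stop on an object; the grip force is fixed at half the most. Time passes only in rows, so rows that do not move let the fingers close. It gives the time, the measured TCP pose, the force, the opening and the grip force at its end, in the units of the state.
- ctrl.get_obs(): the state, without advancing time (a new reading comes with each control period).
- ctrl.get_image(name): name is "side" or "top" or "wrist"; returns a dict with "frame" (420x560x3 uint8, blue, green, red), "fx", "fy", "cx", "cy" (pixels), "k1" (the pictures are not rectified: a ray, as slopes to the right and down, at radius r is drawn at 1 + k1 r^2 times it, then the intrinsics apply), "rvec" (rotation vector, rad) and "tvec" (3), from world to camera coordinates, as OpenCV has them. Camera axes: x right, y down, z forward; pixel columns grow to the right and rows downward; lengths in mm; the calibration is good to about 2 mm. A picture is of the moment at which its call begins. There is no depth.
- ctrl.close_job(): hands the job in; it is judged then, once.
The state is a dict: "t": time; "qpos": joint angles; "qvel": joint speeds; "joint_torque": joint torques, N m; "ee_pos": TCP position; "orientation": TCP orientation; "ft_force": force on the tool from outside, world axes, zero at the start; "moment": the same for the moment, N m; "width": finger opening in mm; "grasp_force": force on a finger pad.
Only numpy, scipy, OpenCV 4.12 (cv2) and the standard library are available. Lean on these libraries where they do the work, as an engineer would, in place of code of your own. Each camera call takes 0.05 s, during which the arm holds its last target. There are 200 camera calls.

## Working session

There is one attempt and no reset: what is moved stays moved. The work goes in short steps, Python scripts to look and compute and a tool call to move; the robot and the scene stay as the last step left them, time stands still between calls to the robot, and variables do not carry over. Pictures are saved under pics/ and viewed, at most 10 in all, crops included, and the job is handed in when it is done.

Besides the shell and the picture viewer there is one more tool, called after "Request:" by a JSON object that holds its "op" and its "data". arm_command: Moves the arm, as the interface text tells. Its arguments: {"type":"object","properties":{"series":{"type":"array"},"jaw":{"type":"number"}},"required":["series"]}

```bash
mkdir -p pics
cat > h.py <<'E'
import numpy as np,cv2
from workcell import ctrl
def unproj(im,uv,z):
    K=np.array([[im['fx'],0,im['cx']],[0,im['fy'],im['cy']],[0,0,1.]])
    uv=np.array(uv,float).reshape(-1,1,2)
    n=cv2.undistortPoints(uv,K,np.array([im['k1'],0,0,0,0.])).reshape(-1,2)
    R=cv2.Rodrigues(np.array(im['rvec'],float))[0];t=np.array(im['tvec'],float).ravel()
    C=-R.T@t; d=np.c_[n,np.ones(len(n))]@R
    return (C+d*((z-C[2])/d[:,2])[:,None])[:,:2]
E
python3 - <<'E'
from h import *
for n in('top','side'):
    im=ctrl.get_image(n);cv2.imwrite(f'pics/{n}0.png',im['frame'])
    np.save(f'{n}0.npy',im,allow_pickle=True)
    R=cv2.Rodrigues(np.array(im['rvec'],float))[0];print(n,im['fx'],im['k1'],-R.T@np.ravel(im['tvec']))
o=ctrl.get_obs();print({k:o[k] for k in('t','ee_pos','orientation','ft_force','width')})
E
```

```text
top 507.7297257331993 -0.08688452490586648 [3.20112764e+02 1.00154666e+00 1.35906772e+03]
side 403.9903473142019 -0.01787075148630899 [212.82132963 534.67215574 593.249419  ]
{'t': 0.1, 'ee_pos': array([ 272.67905199, -561.85473645,  240.97194928]), 'orientation': array([-3.06043446e+00, -7.03414648e-01,  4.81903922e-04]), 'ft_force': array([0.30413586, 0.56568563, 0.58123732]), 'width': 87.58460533967727}
```

View pics/top0.png

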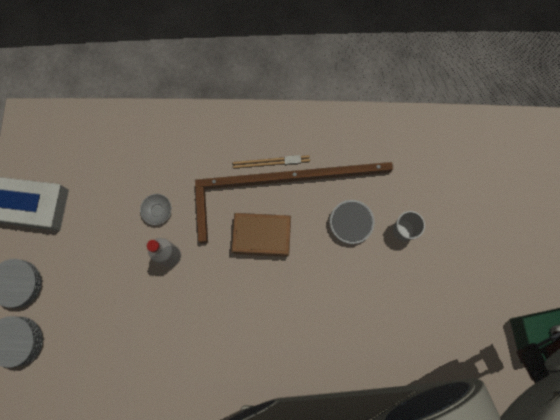

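View pics/side0.png

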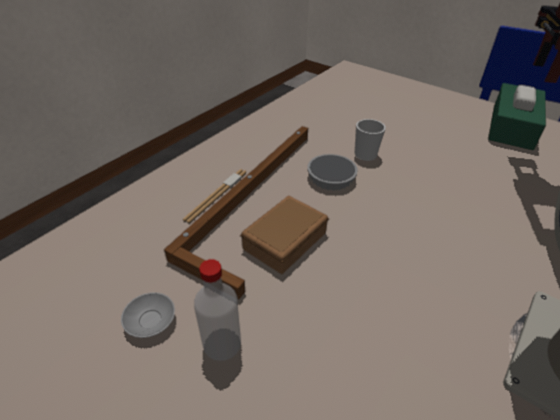

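The top picture shows the guide's inner corner near (205,187), the box at about (262,234), the dish at (351,222) and the cup at (410,225). The bottle (158,250) and the pan (156,210) are left of the short rail. The side picture agrees.

```bash
cat >> h.py <<'E'
def measure(im,sc=4):
    f=im['frame'];hsv=cv2.cvtColor(f,cv2.COLOR_BGR2HSV)
    m=((hsv[...,1]>110)&(hsv[...,0]<25)&(hsv[...,2]>35)).astype(np.uint8)
    out=[]
    cs,_=cv2.findContours(m,cv2.RETR_EXTERNAL,cv2.CHAIN_APPROX_NONE)
    for c in cs:
        if cv2.contourArea(c)<300: continue
        out.append(c)
    return out,hsv
E
python3 - <<'E'
from h import *
im=np.load('top0.npy',allow_pickle=True).item()
cs,hsv=measure(im)
for p in [(262,234),(262,253),(300,175),(203,220),(351,222),(351,205),(300,220)]: print(p,hsv[p[1],p[0]])
for c in cs:
    print(cv2.boundingRect(c),cv2.contourArea(c))
    for z in (35,50):
        w=unproj(im,c.reshape(-1,2),z).astype(np.float32)
        print(z,cv2.minAreaRect(w)); 
        e=cv2.approxPolyDP(c,4,True).reshape(-1,2); print(np.c_[e,unproj(im,e,z)].round(0).tolist())
v=cv2.cvtColor(im['frame'],cv2.COLOR_BGR2GRAY)
crop=cv2.resize(im['frame'][150:270,180:440],None,fx=3,fy=3,interpolation=cv2.INTER_CUBIC);cv2.imwrite('pics/crop0.png',crop)
E
```

```text
(262, 234) [ 14 115 106]
(262, 253) [ 13 113  63]
(300, 175) [ 14 139  77]
(203, 220) [ 12 137  91]
(351, 222) [60  3 79]
(351, 205) [ 0  6 79]
(300, 220) [ 15  46 132]
(232, 214, 58, 42) 2071.5
35 ((545.4244384765625, 68.01720428466797), (148.4178924560547, 105.86654663085938), 88.39054107666016)
[[235.0, 214.0, 598.0, 138.0], [234.0, 252.0, 496.0, 137.0], [287.0, 254.0, 494.0, -2.0], [288.0, 216.0, 595.0, -3.0]]
50 ((542.8720092773438, 67.25801086425781), (146.73655700683594, 104.66720581054688), 88.39058685302734)
[[235.0, 214.0, 595.0, 137.0], [234.0, 252.0, 494.0, 135.0], [287.0, 254.0, 492.0, -2.0], [288.0, 216.0, 592.0, -3.0]]
(196, 163, 196, 80) 1601.0
35 ((636.4388427734375, -24.5008544921875), (171.17076110839844, 538.382568359375), 6.7013983726501465)
[[391.0, 164.0, 746.0, -283.0], [380.0, 164.0, 745.0, -252.0], [380.0, 169.0, 731.0, -252.0], [373.0, 164.0, 745.0, -233.0], [296.0, 171.0, 721.0, -23.0], [295.0, 177.0, 704.0, -20.0], [282.0, 172.0, 717.0, 15.0], [217.0, 178.0, 697.0, 191.0], [215.0, 184.0, 680.0, 196.0], [211.0, 179.0, 694.0, 208.0], [196.0, 180.0, 690.0, 248.0], [198.0, 240.0, 526.0, 234.0], [206.0, 240.0, 527.0, 212.0], [205.0, 186.0, 674.0, 223.0], [390.0, 170.0, 728.0, -279.0]]
50 ((632.8552856445312, -24.21185302734375), (169.23162841796875, 532.283447265625), 6.701392650604248)
[[391.0, 164.0, 741.0, -280.0], [380.0, 164.0, 740.0, -250.0], [380.0, 169.0, 726.0, -249.0], [373.0, 164.0, 740.0, -231.0], [296.0, 171.0, 716.0, -23.0], [295.0, 177.0, 699.0, -20.0], [282.0, 172.0, 713.0, 15.0], [217.0, 178.0, 693.0, 189.0], [215.0, 184.0, 676.0, 194.0], [211.0, 179.0, 690.0, 205.0], [196.0, 180.0, 686.0, 246.0], [198.0, 240.0, 524.0, 231.0], [206.0, 240.0, 524.0, 210.0], [205.0, 186.0, 670.0, 220.0], [390.0, 170.0, 724.0, -276.0]]
```

View pics/crop0.png

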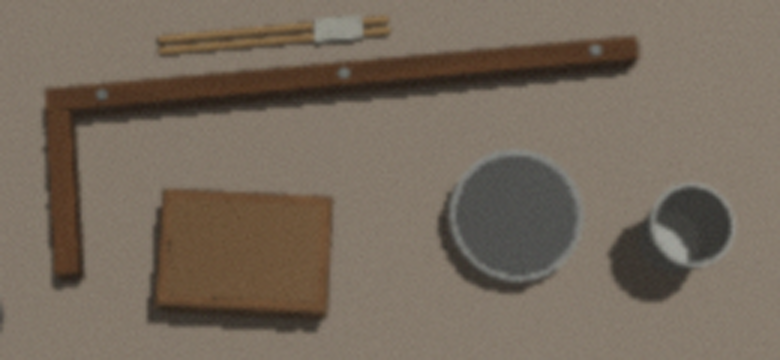

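The crop shows the box top with corners at crop (163,190), (332,197), (326,315) and (157,305), and the dish at crop (515,216), clear of the cup.

In world coordinates:

| Item | Position (mm) | Yaw (rad) |
|---|---|---|
| Guide corner | (671, 223.5) | 0.106 |
| Box | (543, 67) | -0.03 |

The rectangle measures 147 x 105 against 150 x 105, which fits. I will push with the open fingers, tool x along guide x.

Request:
{"op": "arm_command", "data": {"series": [{"linear": [0,0,0],"turn": 0.115},{"linear": [0,0,0],"turn": 0.115},{"linear": [0,0,0],"turn": 0.115},{"linear": [0.014,-0.035,0],"turn": 0},{"linear": [0.014,-0.035,0],"turn": 0},{"linear": [0.014,-0.035,0],"turn": 0},{"linear": [0.014,-0.035,0],"turn": 0},{"linear": [0.014,-0.035,0],"turn": 0},{"linear": [0.014,-0.035,0],"turn": 0},{"linear": [0.014,-0.035,0],"turn": 0}], "jaw": 1}}

```text
t: 1.1
ee_pos: [344.2, -306.6, 241.5]
orientation: [-3.137, -0.167, 0.0]
ft_force: [1.3, -0.9, -0.7]
width: 87.9
grasp_force: 0.0
```

Request:
{"op": "arm_command", "data": {"series": [{"linear": [0.014,-0.035,0],"turn": 0},{"linear": [0.014,-0.035,0],"turn": 0},{"linear": [0.014,-0.035,0],"turn": 0},{"linear": [0.014,-0.035,0],"turn": 0},{"linear": [0.014,-0.035,0],"turn": 0},{"linear": [0.014,-0.035,0],"turn": 0},{"linear": [0.014,-0.035,0],"turn": 0},{"linear": [0.014,-0.035,0],"turn": 0},{"linear": [0.014,-0.035,0],"turn": 0},{"linear": [0.014,-0.035,0],"turn": 0}]}}

```text
t: 2.1
ee_pos: [446.1, 56.3, 241.6]
orientation: [3.137, 0.168, -0.0]
ft_force: [0.4, 0.9, 0.5]
width: 87.7
grasp_force: 0.0
```

```bash
cat >> h.py <<'E'
from scipy.spatial.transform import Rotation as Ro
O=np.array([671,223.5]);A=.106
def g(p):
    d=np.asarray(p,float)[...,:2]-O;c,s=np.cos(A),np.sin(A)
    return np.stack([d[...,0]*c+d[...,1]*s,-d[...,0]*s+d[...,1]*c],-1)
def st():
    o=ctrl.get_obs();tx=Ro.from_rotvec(o['orientation']).as_matrix()[:,0]
    print('t',o['t'],'tcp',o['ee_pos'].round(1),'guide',g(o['ee_pos']).round(1),'yaw',np.arctan2(tx[1],tx[0]).round(3),'F',o['ft_force'].round(1),'w',round(o['width'],1))
E
python3 - <<'E'
from h import *
st()
im=np.load('top0.npy',allow_pickle=True).item()
for n,p,z in(('dish',(351.7,222),30),('cup',(410.3,224.7),85)):
    w=unproj(im,p,z);print(n,w,g(w))
E
```

```text
t 2.1 tcp [446.1  56.3 241.6] guide [-241.4 -142.4] yaw 0.107 F [0.4 0.9 0.5] w 87.7
dish [[ 582.99058172 -173.43637341]] [[-129.51195106 -385.39693405]]
cup [[ 567.62608471 -316.97980461]] [[-159.97733707 -526.50910456]]
```

Request:
{"op": "arm_command", "data": {"series": [{"linear": [0,0,0.04],"turn": 0},{"linear": [0,0,0.04],"turn": 0},{"linear": [0,0,0.04],"turn": 0},{"linear": [0,0,0.04],"turn": 0},{"linear": [0,0,0.03],"turn": 0},{"linear": [0,0,0.02],"turn": 0},{"linear": [0.005,0,0],"turn": 0},{"linear": [0.005,0,0],"turn": 0},{"linear": [0.005,0,0],"turn": 0},{"linear": [0.005,0,0],"turn": 0}]}}

```text
t: 3.1
ee_pos: [467.6, 57.0, 33.0]
orientation: [-3.137, -0.168, -0.004]
ft_force: [-0.2, -0.6, 0.5]
width: 87.6
grasp_force: 0.0
```

Request:
{"op": "arm_command", "data": {"series": [{"linear": [0.006,0,0],"turn": 0},{"linear": [0.006,0,0],"turn": 0},{"linear": [0.006,0,0],"turn": 0},{"linear": [0.006,0,0],"turn": 0},{"linear": [0.006,0,0],"turn": 0},{"linear": [0.006,0,0],"turn": 0},{"linear": [0.006,0,0],"turn": 0},{"linear": [0.006,0,0],"turn": 0},{"linear": [0.006,0,0],"turn": 0},{"linear": [0.006,0,0],"turn": 0}]}}

```text
t: 4.1
ee_pos: [524.9, 63.4, 31.5]
orientation: [3.137, 0.169, -0.004]
ft_force: [-6.6, -1.1, 4.4]
width: 87.6
grasp_force: 3.1
```

```bash
cat >> h.py <<'E'
def box(im):
    cs,_=measure(im)
    for c in cs:
        x,y,w,h=cv2.boundingRect(c);r=cv2.minAreaRect(unproj(im,c.reshape(-1,2),50).astype(np.float32))
        if cv2.contourArea(c)>1200 and w<110: print('box',np.round(r[0]),g(r[0]).round(1),np.round(r[1]),'yaw rel',np.round(np.deg2rad(r[2]-90)-A,3))
E
python3 - <<'E'
from h import *
st()
im=ctrl.get_image('top');cv2.imwrite('pics/top1.png',cv2.resize(im['frame'][130:290,170:440],None,fx=2.5,fy=2.5));box(im)
E
```

```text
t 4.1 tcp [524.9  63.4  31.5] guide [-162.2 -143.8] yaw 0.107 F [-6.6 -1.1  4.4] w 87.6
```

View pics/top1.png

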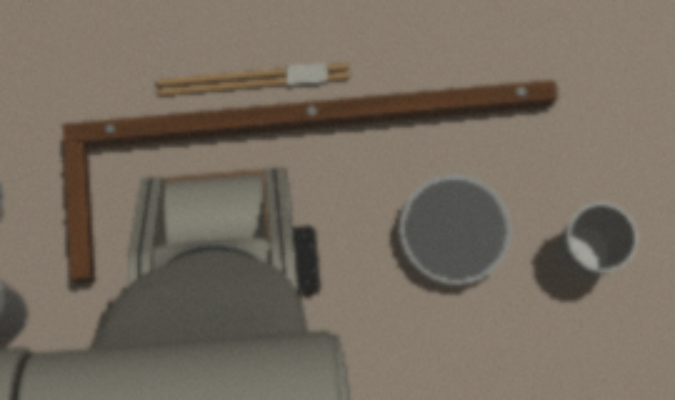

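The arm hides most of the box, but its far edge, at crop (165-265,175), now runs parallel to the rail. I'll push on about 45 mm more and watch the force.

Request:
{"op": "arm_command", "data": {"series": [{"linear": [0.006,0,0],"turn": 0},{"linear": [0.006,0,0],"turn": 0},{"linear": [0.006,0,0],"turn": 0},{"linear": [0.006,0,0],"turn": 0},{"linear": [0.005,0,0],"turn": 0},{"linear": [0.005,0,0],"turn": 0},{"linear": [0.004,0,0],"turn": 0},{"linear": [0.003,0,0],"turn": 0}]}}

```text
t: 4.95
ee_pos: [566.8, 67.6, 31.6]
orientation: [-3.137, -0.168, -0.0]
ft_force: [-2.8, 0.1, -0.9]
width: 87.7
grasp_force: 1.3
```

Request:
{"op": "arm_command", "data": {"series": [{"linear": [0.003,0,0],"turn": 0},{"linear": [0.002,0,0],"turn": 0},{"linear": [0,0,0],"turn": 0}]}}

```text
t: 5.25
ee_pos: [572.0, 68.2, 31.8]
orientation: [-3.137, -0.168, -0.002]
ft_force: [-1.7, 1.0, -1.1]
width: 87.6
grasp_force: 0.4
```

Request:
{"op": "arm_command", "data": {"series": [{"linear": [0.001,0,0],"turn": 0},{"linear": [0.001,0,0],"turn": 0},{"linear": [0.001,0,0],"turn": 0}]}}

```text
t: 5.55
ee_pos: [572.4, 68.3, 31.8]
orientation: [3.137, 0.168, -0.006]
ft_force: [-6.9, -0.6, 6.0]
width: 87.4
grasp_force: 3.9
```

Request:
{"op": "arm_command", "data": {"series": [{"linear": [0.001,0,0],"turn": 0},{"linear": [0.001,0,0],"turn": 0}]}}

```text
t: 5.75
ee_pos: [575.6, 68.6, 31.8]
orientation: [3.137, 0.168, -0.002]
ft_force: [-9.4, -2.0, 4.8]
width: 88.0
grasp_force: 5.1
```

Request:
{"op": "arm_command", "data": {"series": [{"linear": [0.001,0,0],"turn": 0},{"linear": [0.001,0,0],"turn": 0}]}}

```text
t: 5.95
ee_pos: [575.6, 68.6, 31.7]
orientation: [3.137, 0.168, -0.009]
ft_force: [-13.8, -1.9, 11.9]
width: 87.5
grasp_force: 7.2
```

Request:
{"op": "arm_command", "data": {"series": [{"linear": [0.001,0,0],"turn": 0},{"linear": [0,0,0],"turn": 0}]}}

```text
t: 6.15
ee_pos: [575.6, 68.6, 31.6]
orientation: [3.137, 0.168, -0.012]
ft_force: [-15.0, -2.6, 13.3]
width: 87.9
grasp_force: 7.7
```

Force rises with no more travel, so the long side is on the rail. The rail is about 3.5 mm further out than I estimated. Now back off and lift.

Request:
{"op": "arm_command", "data": {"series": [{"linear": [-0.01,0,0],"turn": 0},{"linear": [-0.02,0,0],"turn": 0},{"linear": [-0.02,0,0],"turn": 0},{"linear": [0,0,-0.03],"turn": 0},{"linear": [0,0,-0.04],"turn": 0},{"linear": [0,0,-0.04],"turn": 0},{"linear": [0,0.04,0],"turn": 0},{"linear": [0,0.04,0],"turn": 0},{"linear": [0,0.04,0],"turn": 0},{"linear": [0,0.04,0],"turn": 0}]}}

```text
t: 7.15
ee_pos: [547.8, -97.1, 142.4]
orientation: [3.136, 0.168, 0.005]
ft_force: [0.6, 0.3, 0.3]
width: 87.8
grasp_force: 0.0
```

Run:
```python
from h import *
st();print(ctrl.get_obs()['qpos'].round(2))
im=ctrl.get_image('top');box(im)
cv2.imwrite('pics/top2.png',cv2.resize(im['frame'][130:290,170:440],None,fx=2.5,fy=2.5))
```

```text
t 7.15 tcp [547.8 -97.1 142.4] guide [-156.4 -305.7] yaw 0.107 F [0.6 0.3 0.3] w 87.8
[-0.2   0.46  1.85  0.    0.83  1.27]
```

View pics/top2.png

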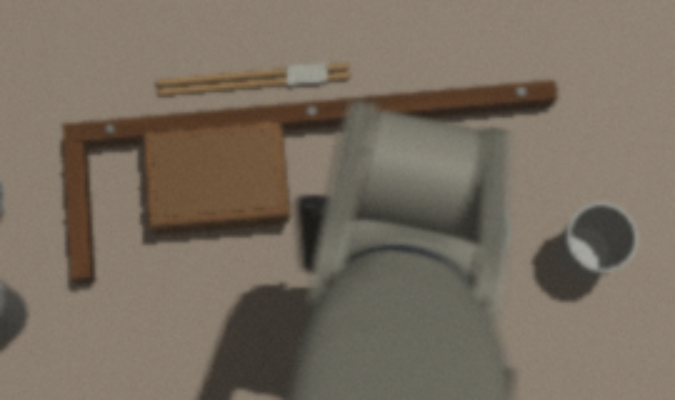

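The box is flat on the long rail: its top edge at crop (145,135)-(283,122) follows the rail and its right end is at about guide y = -211. Next I turn a quarter and push its right end towards the short rail.

Request:
{"op": "arm_command", "data": {"series": [{"linear": [0,0,0],"turn": -0.145},{"linear": [0,0,0],"turn": -0.145},{"linear": [0,0,0],"turn": -0.145},{"linear": [0,0,0],"turn": -0.145},{"linear": [0,0,0],"turn": -0.145},{"linear": [0,0,0],"turn": -0.145},{"linear": [0,0,0],"turn": -0.145},{"linear": [0,0,0],"turn": -0.145},{"linear": [0,0,0],"turn": -0.145},{"linear": [0,0,0],"turn": -0.145}], "jaw": 0.3}}

```text
t: 8.2
ee_pos: [547.6, -95.4, 142.0]
orientation: [2.229, 2.211, 0.002]
ft_force: [-0.0, 0.1, -0.2]
width: 57.0
grasp_force: 0.0
```

Request:
{"op": "arm_command", "data": {"series": [{"linear": [0,0,0],"turn": -0.12},{"linear": [0.016,0.027,0],"turn": 0},{"linear": [0.016,0.027,0],"turn": 0},{"linear": [0.016,0.027,0],"turn": 0},{"linear": [0.016,0.026,0],"turn": 0}]}}

```text
t: 8.7
ee_pos: [648.2, -19.5, 142.1]
orientation: [2.1, 2.334, 0.003]
ft_force: [0.7, -0.6, 0.4]
width: 57.1
grasp_force: 0.0
```

Run:
```python
from h import *
st()
im=ctrl.get_image('wrist');cv2.imwrite('pics/w1.png',im['frame'])
```

```text
t 8.7 tcp [648.2 -19.5 142.1] guide [ -48.4 -239.3] yaw 1.677 F [ 0.7 -0.6  0.4] w 57.1
```

View pics/w1.png

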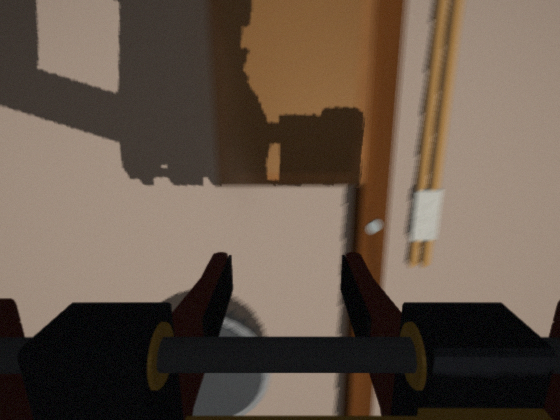

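The wrist view shows the fingers over the gap: the box end is at row 183, the dish is behind at row 290 and below, and the right finger is close to the rail at col 355. I'll shift 5 mm away from the rail, lower and push.

Request:
{"op": "arm_command", "data": {"series": [{"linear": [0,-0.005,0.02],"turn": 0},{"linear": [0,0,0.04],"turn": 0},{"linear": [0,0,0.03],"turn": 0},{"linear": [0,0,0.02],"turn": 0},{"linear": [0.004,0,0],"turn": 0},{"linear": [0.004,0,0],"turn": 0},{"linear": [0.004,0,0],"turn": 0},{"linear": [0.004,0,0],"turn": 0}]}}

```text
t: 9.55
ee_pos: [640.8, -4.6, 33.3]
orientation: [2.099, 2.335, 0.003]
ft_force: [-0.1, -0.1, 0.1]
width: 56.9
grasp_force: 0.0
```

Request:
{"op": "arm_command", "data": {"series": [{"linear": [0.005,0,0],"turn": 0},{"linear": [0.005,0,0],"turn": 0},{"linear": [0.005,0,0],"turn": 0},{"linear": [0.005,0,0],"turn": 0},{"linear": [0.005,0,0],"turn": 0},{"linear": [0.005,0,0],"turn": 0},{"linear": [0.005,0,0],"turn": 0},{"linear": [0.005,0,0],"turn": 0}]}}

```text
t: 10.35
ee_pos: [636.3, 33.9, 33.2]
orientation: [2.098, 2.335, 0.001]
ft_force: [-0.6, -7.8, 5.3]
width: 57.1
grasp_force: 3.8
```

Request:
{"op": "arm_command", "data": {"series": [{"linear": [0.004,0,0],"turn": 0},{"linear": [0.004,0,0],"turn": 0},{"linear": [0.003,0,0],"turn": 0},{"linear": [0.002,0,0],"turn": 0},{"linear": [0.002,0,0],"turn": 0}]}}

```text
t: 10.85
ee_pos: [634.6, 48.7, 33.2]
orientation: [2.098, 2.335, 0.001]
ft_force: [-0.7, -8.7, 5.1]
width: 57.0
grasp_force: 3.9
```

Request:
{"op": "arm_command", "data": {"series": [{"linear": [0.002,0,0],"turn": 0},{"linear": [0.002,0,0],"turn": 0},{"linear": [0.002,0,0],"turn": 0}]}}

```text
t: 11.15
ee_pos: [634.0, 54.6, 33.2]
orientation: [2.098, 2.335, 0.0]
ft_force: [-0.9, -7.8, 5.6]
width: 57.2
grasp_force: 4.0
```

Request:
{"op": "arm_command", "data": {"series": [{"linear": [0.0015,0,0],"turn": 0},{"linear": [0.0015,0,0],"turn": 0}]}}

```text
t: 11.35
ee_pos: [633.6, 57.6, 33.2]
orientation: [2.098, 2.335, 0.0]
ft_force: [-0.5, -8.7, 6.9]
width: 56.8
grasp_force: 4.0
```

Request:
{"op": "arm_command", "data": {"series": [{"linear": [0.001,0,0],"turn": 0},{"linear": [0.001,0,0],"turn": 0}]}}

```text
t: 11.55
ee_pos: [633.4, 59.5, 33.2]
orientation: [2.098, 2.335, 0.0]
ft_force: [-1.2, -8.5, 5.4]
width: 57.4
grasp_force: 4.0
```

Request:
{"op": "arm_command", "data": {"series": [{"linear": [0.001,0,0],"turn": 0},{"linear": [0.001,0,0],"turn": 0}]}}

```text
t: 11.75
ee_pos: [633.2, 61.5, 33.2]
orientation: [2.098, 2.335, 0.0]
ft_force: [-0.8, -8.4, 5.3]
width: 56.9
grasp_force: 4.0
```

Request:
{"op": "arm_command", "data": {"series": [{"linear": [0.001,0,0],"turn": 0},{"linear": [0.001,0,0],"turn": 0}]}}

```text
t: 11.95
ee_pos: [633.4, 62.0, 33.2]
orientation: [2.096, 2.335, -0.001]
ft_force: [2.2, -20.8, 3.7]
width: 57.1
grasp_force: 10.2
```

Request:
{"op": "arm_command", "data": {"series": [{"linear": [0.001,0,0],"turn": 0},{"linear": [0.001,0,0],"turn": 0}]}}

```text
t: 12.15
ee_pos: [633.7, 62.2, 33.3]
orientation: [2.093, 2.334, -0.003]
ft_force: [3.4, -30.4, 4.0]
width: 57.2
grasp_force: 15.2
```

Request:
{"op": "arm_command", "data": {"series": [{"linear": [0.001,0,0],"turn": 0},{"linear": [0,0,0],"turn": 0}]}}

```text
t: 12.35
ee_pos: [633.7, 62.2, 33.3]
orientation: [2.093, 2.334, -0.004]
ft_force: [4.7, -30.0, 3.9]
width: 57.0
grasp_force: 15.3
```

The box is seated: the force jumped to 30 N with no travel. Next back off, lift, turn back and go behind the dish.

Request:
{"op": "arm_command", "data": {"series": [{"linear": [-0.01,0,0],"turn": 0},{"linear": [-0.015,0,0],"turn": 0},{"linear": [0,0,-0.03],"turn": 0},{"linear": [0,0,-0.04],"turn": 0},{"linear": [0,0,-0.04],"turn": 0},{"linear": [-0.035,-0.029,0],"turn": 0},{"linear": [-0.035,-0.029,0],"turn": 0},{"linear": [-0.035,-0.029,0],"turn": 0},{"linear": [-0.035,-0.029,0],"turn": 0},{"linear": [-0.035,-0.029,0],"turn": 0}]}}

```text
t: 13.35
ee_pos: [507.9, -147.9, 142.1]
orientation: [2.099, 2.336, 0.001]
ft_force: [0.8, -0.3, -0.5]
width: 57.0
grasp_force: 0.0
```

Request:
{"op": "arm_command", "data": {"series": [{"linear": [-0.026,-0.027,0],"turn": 0},{"linear": [0,0,0],"turn": 0.145},{"linear": [0,0,0],"turn": 0.145},{"linear": [0,0,0],"turn": 0.145},{"linear": [0,0,0],"turn": 0.145},{"linear": [0,0,0],"turn": 0.145},{"linear": [0,0,0],"turn": 0.145},{"linear": [0,0,0],"turn": 0.145},{"linear": [0,0,0],"turn": 0.145},{"linear": [0,0,0],"turn": 0.145}]}}

```text
t: 14.35
ee_pos: [484.9, -175.4, 142.0]
orientation: [3.089, 0.572, 0.001]
ft_force: [-0.2, 0.2, 0.2]
width: 57.4
grasp_force: 0.0
```

Request:
{"op": "arm_command", "data": {"series": [{"linear": [0,0,0],"turn": 0.145},{"linear": [0,0,0],"turn": 0.12}]}}

```text
t: 14.55
ee_pos: [484.9, -175.4, 142.0]
orientation: [-3.137, -0.159, -0.001]
ft_force: [-0.7, 0.2, 0.2]
width: 57.3
grasp_force: 0.0
```

Run:
```python
from h import *
st()
im=ctrl.get_image('top');box(im);np.save('top3.npy',im,allow_pickle=True)
cv2.imwrite('pics/top3.png',cv2.resize(im['frame'][130:290,170:440],None,fx=2.5,fy=2.5))
```

```text
t 14.55 tcp [ 484.9 -175.4  142. ] guide [-227.3 -376.9] yaw 0.101 F [-0.7  0.2  0.2] w 57.3
```

View pics/top3.png

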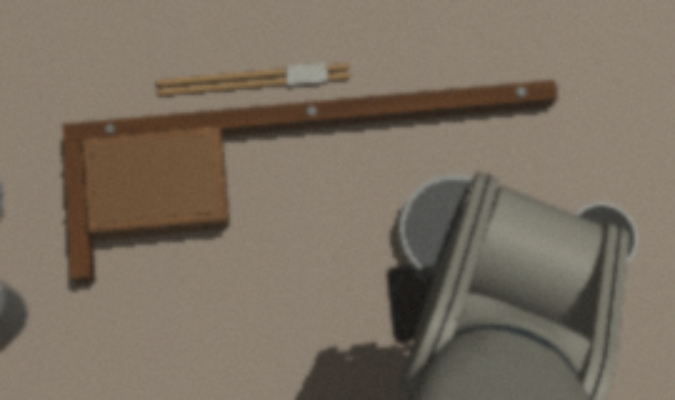

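The box sits in the corner with both sides tight against the rails (crop (85,137) to (228,225)). Next, the dish: shift 8 mm sideways, lower and push along guide +x.

Request:
{"op": "arm_command", "data": {"series": [{"linear": [0,0.008,0.02],"turn": 0},{"linear": [0,0,0.04],"turn": 0},{"linear": [0,0,0.03],"turn": 0},{"linear": [0,0,0.02],"turn": 0},{"linear": [0.005,0,0],"turn": 0},{"linear": [0.005,0,0],"turn": 0},{"linear": [0.005,0,0],"turn": 0},{"linear": [0.005,0,0],"turn": 0},{"linear": [0.005,0,0],"turn": 0},{"linear": [0.005,0,0],"turn": 0}]}}

```text
t: 15.6
ee_pos: [516.3, -180.2, 32.4]
orientation: [3.137, 0.168, 0.002]
ft_force: [0.3, 0.4, 0.3]
width: 57.2
grasp_force: 0.0
```

Request:
{"op": "arm_command", "data": {"series": [{"linear": [0.005,0,0],"turn": 0},{"linear": [0.005,0,0],"turn": 0},{"linear": [0.005,0,0],"turn": 0},{"linear": [0.005,0,0],"turn": 0},{"linear": [0.005,0,0],"turn": 0},{"linear": [0.005,0,0],"turn": 0},{"linear": [0.005,0,0],"turn": 0},{"linear": [0.005,0,0],"turn": 0}]}}

```text
t: 16.4
ee_pos: [555.7, -175.9, 31.6]
orientation: [-3.137, -0.168, -0.0]
ft_force: [-2.5, -0.6, 0.6]
width: 57.1
grasp_force: 1.1
```

Run:
```python
from h import *
st()
im=ctrl.get_image('side');cv2.imwrite('pics/side1.png',im['frame'])
```

```text
t 16.4 tcp [ 555.7 -175.9   31.6] guide [-156.9 -384.9] yaw 0.107 F [-2.5 -0.6  0.6] w 57.1
```

View pics/side1.png

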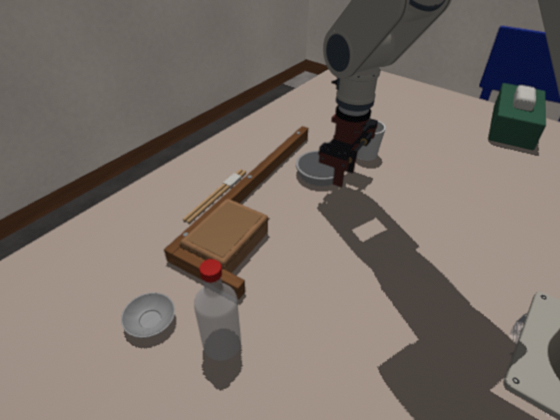

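The side view shows the dish at (318,167) moving flat ahead of the fingers, the box home at (225,232), and the bystanders where they were. About 38 mm remain.

Request:
{"op": "arm_command", "data": {"series": [{"linear": [0.004,0,0],"turn": 0},{"linear": [0.004,0,0],"turn": 0},{"linear": [0.004,0,0],"turn": 0},{"linear": [0.004,0,0],"turn": 0},{"linear": [0.004,0,0],"turn": 0},{"linear": [0.004,0,0],"turn": 0},{"linear": [0.003,0,0],"turn": 0},{"linear": [0.003,0,0],"turn": 0},{"linear": [0.002,0,0],"turn": 0},{"linear": [0.001,0,0],"turn": 0}]}}

```text
t: 17.45
ee_pos: [588.3, -172.4, 31.7]
orientation: [3.137, 0.168, 0.0]
ft_force: [-1.7, 0.4, 1.1]
width: 57.3
grasp_force: 1.0
```

Request:
{"op": "arm_command", "data": {"series": [{"linear": [0.001,0,0],"turn": 0},{"linear": [0.001,0,0],"turn": 0}]}}

```text
t: 17.65
ee_pos: [590.0, -172.2, 31.7]
orientation: [-3.137, -0.168, 0.0]
ft_force: [-2.3, 0.3, 0.1]
width: 56.9
grasp_force: 1.0
```

Request:
{"op": "arm_command", "data": {"series": [{"linear": [0.001,0,0],"turn": 0},{"linear": [0.001,0,0],"turn": 0}]}}

```text
t: 17.85
ee_pos: [592.1, -172.0, 31.7]
orientation: [3.137, 0.168, 0.0]
ft_force: [-2.6, 0.0, 0.9]
width: 56.9
grasp_force: 1.0
```

Request:
{"op": "arm_command", "data": {"series": [{"linear": [0.001,0,0],"turn": 0},{"linear": [0,0,0],"turn": 0}]}}

```text
t: 18.05
ee_pos: [593.3, -171.9, 31.7]
orientation: [3.137, 0.168, 0.0]
ft_force: [-1.2, 0.2, 1.8]
width: 57.0
grasp_force: 0.7
```

Request:
{"op": "arm_command", "data": {"series": [{"linear": [0.001,0,0],"turn": 0},{"linear": [0.001,0,0],"turn": 0}]}}

```text
t: 18.25
ee_pos: [595.0, -171.6, 31.7]
orientation: [-3.137, -0.168, 0.0]
ft_force: [-1.5, 0.1, 0.5]
width: 57.0
grasp_force: 1.0
```

Request:
{"op": "arm_command", "data": {"series": [{"linear": [0.001,0,0],"turn": 0},{"linear": [0.001,0,0],"turn": 0}]}}

```text
t: 18.45
ee_pos: [596.7, -171.4, 31.6]
orientation: [-3.137, -0.168, 0.002]
ft_force: [-5.1, -1.2, 2.4]
width: 57.3
grasp_force: 2.4
```

Request:
{"op": "arm_command", "data": {"series": [{"linear": [0.001,0,0],"turn": 0},{"linear": [0.001,0,0],"turn": 0}]}}

```text
t: 18.65
ee_pos: [597.0, -171.2, 31.4]
orientation: [-3.136, -0.168, 0.007]
ft_force: [-11.4, -3.7, 7.1]
width: 57.1
grasp_force: 5.1
```

Contact: the force rose to 11 N. Retreat, lift and clear the view.

Request:
{"op": "arm_command", "data": {"series": [{"linear": [-0.004,0,0],"turn": 0},{"linear": [-0.016,0,0],"turn": 0},{"linear": [-0.03,0,0],"turn": 0},{"linear": [-0.03,0,0],"turn": 0},{"linear": [0,0,-0.03],"turn": 0},{"linear": [0,0,-0.04],"turn": 0},{"linear": [0,0,-0.045],"turn": 0},{"linear": [0,0,-0.045],"turn": 0},{"linear": [0,0,-0.04],"turn": 0},{"linear": [-0.01,0.03,0],"turn": 0}]}}

```text
t: 19.65
ee_pos: [516.9, -210.3, 238.1]
orientation: [3.132, 0.172, 0.018]
ft_force: [-0.0, -0.7, -1.5]
width: 57.4
grasp_force: 0.0
```

Request:
{"op": "arm_command", "data": {"series": [{"linear": [-0.015,0.035,0],"turn": 0},{"linear": [-0.02,0.04,0],"turn": 0},{"linear": [-0.02,0.04,0],"turn": 0},{"linear": [-0.02,0.04,0],"turn": 0},{"linear": [-0.02,0.04,0],"turn": 0},{"linear": [-0.02,0.04,0],"turn": 0},{"linear": [-0.02,0.04,0],"turn": 0},{"linear": [-0.02,0.04,0],"turn": 0},{"linear": [-0.02,0.04,0],"turn": 0},{"linear": [0,0,0],"turn": 0}]}}

```text
t: 20.65
ee_pos: [374.6, -587.4, 231.8]
orientation: [3.134, 0.161, 0.002]
ft_force: [-0.3, 0.7, -0.2]
width: 57.1
grasp_force: 0.0
```

Run:
```python
from h import *
st()
im=ctrl.get_image('top');box(im)
cv2.imwrite('pics/top4.png',cv2.resize(im['frame'][140:280,150:430],None,fx=2.8,fy=2.8,interpolation=cv2.INTER_CUBIC))
```

```text
t 20.65 tcp [ 374.6 -587.4  231.8] guide [-380.5 -775. ] yaw 0.103 F [-0.3  0.7 -0.2] w 57.1
```

View pics/top4.png

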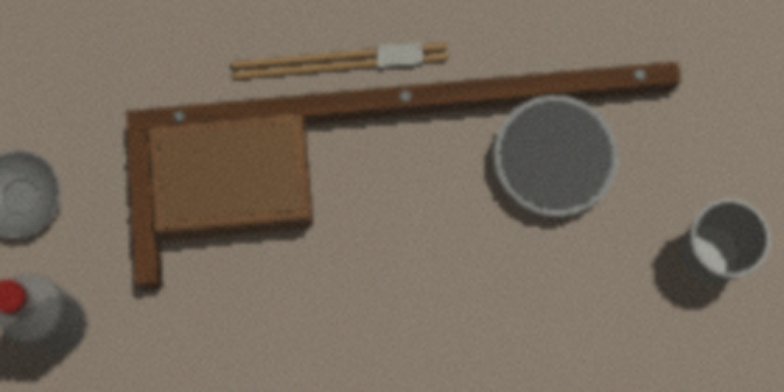

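The box is in the corner, flat on both rails. The dish rim touches the long rail at crop (553,96). Cup, chopsticks, pan and bottle are unmoved, and the hand is well clear.

```bash
python3 -c "
from h import *
print(ctrl.close_job())"
```

```text
the job is handed in; nothing more can be done
None
```

The lunch box is in the corner, flat against both rails. The dish then went straight to the long rail and touches it, with a gap of roughly 165 mm to the box; the other items look unmoved, the hand is clear, and I handed the job in at about 21 s.

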